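# Knock the loose peg of a test-tube rack home and clear the broken one

## Task

One peg of the wooden test-tube rack stands proud: pick up the mallet and knock that peg fully home with a brisk blow (never pushing it with the gripper), then set the mallet back down on the table. Put both broken halves of the old peg into the grey waste tub, and leave the other things on the table where they are.

Things in the scene. Friction and masses are not known exactly. Their poses are not given: they have to be found in the camera images.
- rack: wooden test-tube rack, fixed to the table: 76 mm (its x) by 280 mm (its y), top at 80 mm above the table, five 24 mm holes in a row between two solid end blocks. Origin: middle of its underside, on the table. A headed peg goes into the top of each end block, 117 mm from the middle along +y and -y
- peg: the raised peg: square wooden head 34 x 34 mm and 12 mm thick on a 20 mm square shank, standing proud of one of the rack's end blocks (either end). Origin: middle of the head's top face; z up. Fully home, the head's underside sits on the rack and the origin is 92 mm above the table. A tight, slightly springy fit: about 9 to 11 N moves it, and it stays where it is left
- peg_slide (a joint): how far that peg has been driven down (m): 0 = head 30 mm clear of the rack, 0.030 = fully home
- set_peg: the same kind of peg at the other end of the rack, already home (head top 92 mm above the table), fixed. Origin: middle of its head's top face
- mallet: wooden mallet, about 0.4 kg, standing on one striking face with its handle level. Dark head 64 x 64 mm (x, y) and 90 mm tall (z), a striking face at each end of z. Pale handle 24 mm wide (y), 28 mm tall (z), running from the head towards the mallet's -x, ending 182 mm from the head's middle, its centre line 45 mm above the table. Origin: middle of the lower striking face
- mallet_head (a point): middle of the mallet's head, 45 mm above the lower striking face
- mallet_grip (a point): a point on the handle's centre line, 75 mm from the head's middle, 45 mm above the lower striking face: the place to grip, with fingers across the handle (along the mallet's y)
- stub_a: one broken half of the old peg: square stick of pale wood, 20 x 20 mm, about 72 mm long along its x, lying on the table. Origin: middle of its underside
- stub_b: the other broken half of the old peg: same size and axes as stub_a
- tub: open grey plastic waste tub, fixed: 180 mm (x) by 160 mm (y), 70 mm high, wall 5 mm. Origin: middle of its underside, on the table
- stopper: bystander, to be left alone: black rubber stopper standing upright, 36 mm across the top, 28 mm high. Origin: middle of its underside
- matchbox: bystander, to be left alone: plain white card matchbox, 55 x 36 x 18 mm. Origin: middle of its underside
- amber_bottle: bystander, to be left alone: brown glass bottle, 64 mm across, 120 mm high. Origin: middle of its underside
- wash_bottle: bystander, to be left alone: white plastic bottle, 72 mm across, 170 mm high. Origin: middle of its underside
- beaker: bystander, to be left alone: glass beaker, 90 mm across, 110 mm high. Origin: middle of its underside
- flask: bystander, to be left alone: conical glass flask, 84 mm across the foot, 130 mm high. Origin: middle of its underside
- jar: bystander, to be left alone: white plastic jar, 80 mm across, 110 mm high. Origin: middle of its underside

How it is judged:
By the outcome, as a careful person would: the job done as asked, in the order asked, and still so for the second after the job is handed in, with the robot touching nothing.
It also fails if it takes over 69 s, if anything falls off the work surface, if the arm or the gripper's body presses on something with over 40 N, if the wrist force passes 120 N, or if a joint passes its speed limit or range.

## Robot

A 7-joint arm with a two-finger parallel gripper is mounted at the origin on the work surface. World frame = base frame: x ahead of the robot, y to its left, z up, the work surface at z = 0. Lengths are in m, angles in rad, forces in N, time in s.
With the tool pointing down it reaches from about 0.35 to 0.9 m from the base axis. Payload 8.1 kg.
Tool frame: the origin (TCP) lies on the centre line of the jaws, within the pads' length; the fingertips stand 22 mm ahead of it and the grasp point (between the pads) lies 3 mm ahead of it; z points along the fingers, y is the line along which they close (so a half turn about z gives the same grasp; the last joint's range is limited). The gripper opens to 85 mm and grips with 20 to 120 N. Pads are 22 mm wide; open, the fingers measure 114 mm over their backs; the gripper's body (76 mm by 85 mm) begins 54 mm behind the grasp point. The pads swing forward as they close: fully open they stand 13 mm farther back than shut.
Start: joints at [1.123, 0.434, 0.025, 1.573, -0.012, 1.134, -0.075], TCP at [0.211, -0.588, 0.253] pointing down, gripper open.
Joint ranges: [-2.62, 2.62], [-0.44, 2.09], [-1.27, 1.32], [0.08, 2.57], [-1.32, 4.46], [0.12, 2], [-2.74, 2.74]. Speed limits (rad/s): [2.22, 2.22, 3.01, 3.01, 3.14, 3.14, 3.14].

## Interface

Orientations are given as a unit quaternion [w, x, y, z].
In Python, from cell import monitor, camera, bot, nets gives the robot as it stands.
- The arm moves only by the shell command python3 -m pendant 'ROWS' [FORCE]. ROWS is JSON, a list of rows, each a list of 7 numbers: the shift along the tool's x, y, z in m, then the turn, a rotation vector about the tool's x, y, z in rad, then the finger opening in m, from 0 to 0.0854. A call has 1 to 12 rows; each row is the pose to reach, as a shift and turn from the pose commanded when the call began, along the tool's axes at that moment; what a row does not reach only later rows make up. A row lasts 1/12 s, in which the tool goes at most 41.7 mm and 7.16 degrees, less where a joint would pass 70% of its speed; a pose out of reach is approached as far as the arm can. A call with a gripper value outside its range is refused whole. The fingers move at their own pace and stop on an object; FORCE is the grip in N (left out, the last holds). Time passes only in rows, so rows that repeat a pose let the fingers close. It gives the time, the measured TCP pose, the force, the opening and the grip force at its end, in the units of the state.
- monitor.sense(): the state, without advancing time (a new reading comes with each control period).
- camera(name): name is "side" or "top" or "wrist"; returns a dict with "color" (480x640x3 uint8, blue, green, red), "intrinsics" (3x3 intrinsics, pixels), "extrinsics" (4x4, takes a point from world to camera coordinates). Camera axes: x right, y down, z forward; pixel columns grow to the right and rows downward; lengths in m; the calibration is good to about 2 mm. A picture is of the moment at which its call begins. There is no depth.
- bot.job_done(): hands the job in; it is judged then, once.
Trained networks look in a picture, given as the dict that the camera call returned (one of the last four; its "shot" number tells which), for a name from the list of things; names that differ only in an ending like _2 or _b are one class to them, and where a whole thing is asked for, a point or a joint stands for the part that bears it (a point fixed in the world has none). Each returns a list of dicts, best first, with "conf" (0 to 1); they miss things now and then, are a little off and sometimes report something else, mostly with a low value. They report only what shows in the picture. A call takes as long as a camera call.
- nets.regions_of(picture, target): "mask" (480x640 bool, what is visible of it).
- nets.spot_point(picture, target): "position" ([x, y, z] in m, in the coordinates of the camera as it stood for that picture, good to about 4 mm: a listed point, or the origin of a listed thing).
The state is a dict: "time": time; "joint_pos": joint angles; "qvel": joint speeds; "joint_efforts": joint torques, N m; "tcp_pos": TCP position; "ee_rot": TCP orientation; "wrist_force": force on the tool from outside, world axes, zero at the start; "moment": the same for the moment, N m; "grip_width": finger opening in m; "grip_force": force on a finger pad.
Only numpy, scipy, OpenCV 4.12 (cv2) and the standard library are available. Lean on these libraries where they do the work, as an engineer would, in place of code of your own. Each camera call takes 0.05 s, during which the arm holds its last target. There are 200 camera calls.

## Working session

There is one attempt and no reset: what is moved stays moved. The work goes in short steps, Python scripts to look and compute and a shell command to move; the robot and the scene stay as the last step left them, time stands still between calls to the robot, and variables do not carry over. Pictures are saved under pics/ and viewed, at most 10 in all, crops included, and the job is handed in when it is done.

```bash
mkdir -p pics; ls; cat > h.py <<'E'
import numpy as np, cv2, json
from scipy.spatial.transform import Rotation as R
from cell import monitor, camera, bot, nets
def W(pic,p):
    E=np.array(pic["extrinsics"]); return (np.linalg.inv(E)@np.r_[p,1])[:3]
def rot(q): return R.from_quat(np.r_[q[1:],q[0]])
def state():
    s=monitor.sense(); return s
def ray(pic,u,v,z):
    K=np.array(pic["intrinsics"]);E=np.array(pic["extrinsics"])
    d=E[:3,:3].T@np.linalg.inv(K)@[u,v,1]; c=-E[:3,:3].T@E[:3,3]
    return c+d*(z-c[2])/d[2]
E
python3 - <<'E'
from h import *
s=state(); print({k:np.round(v,3).tolist() for k,v in s.items()})
for n in ["top","side"]:
    p=camera(n); cv2.imwrite(f"pics/{n}0.png",p["color"])
    E=np.array(p["extrinsics"]); print(n,"cam at",np.round(-E[:3,:3].T@E[:3,3],3))
    for t in ["rack","peg","set_peg","mallet","mallet_head","mallet_grip","stub_a","tub","stopper","matchbox","amber_bottle","wash_bottle","beaker","flask","jar"]:
        r=nets.spot_point(p,t)
        print(t,[(round(d["conf"],2),np.round(W(p,d["position"]),3).tolist()) for d in r[:3]])
E
```

```text
pics
{'time': 0.0, 'joint_pos': [1.123, 0.435, 0.025, 1.574, -0.012, 1.134, -0.075], 'qvel': [-0.002, -0.001, 0.0, 0.001, 0.0, 0.0, 0.001], 'joint_efforts': [-0.001, -67.048, 1.024, -31.622, 0.015, 0.012, 0.0], 'tcp_pos': [0.211, -0.588, 0.253], 'ee_rot': [-0.001, 0.985, 0.172, -0.0], 'wrist_force': [-0.19, -0.268, -0.168], 'moment': [0.002, 0.011, 0.008], 'grip_force': 0.0, 'grip_width': 0.086}
top cam at [ 0.312 -0.064  1.511]
rack [(0.94, [0.632, 0.0, 0.001])]
peg [(0.68, [0.703, -0.336, 0.002]), (0.58, [0.609, -0.114, 0.117])]
set_peg [(0.61, [0.65, 0.117, 0.094])]
mallet [(0.78, [0.5, -0.274, -0.002]), (0.46, [0.701, -0.336, -0.002])]
mallet_head [(0.9, [0.498, -0.268, 0.047])]
mallet_grip [(0.74, [0.431, -0.239, 0.048])]
stub_a [(0.65, [0.444, 0.095, -0.005]), (0.52, [0.436, -0.071, 0.004])]
tub [(0.68, [0.487, 0.359, -0.001]), (0.4, [0.384, 0.024, 0.002]), (0.2, [0.705, -0.333, 0.003])]
stopper [(0.74, [0.631, -0.003, 0.003]), (0.44, [0.382, 0.025, 0.002])]
matchbox [(0.88, [0.345, 0.217, -0.0])]
amber_bottle [(0.64, [0.504, -0.472, 0.003])]
wash_bottle [(0.81, [0.781, -0.087,
[... 275 characters left out ...]
0.784, -0.084, 0.001]), (0.61, [0.503, -0.277, 0.002])]
mallet [(0.65, [0.504, -0.273, 0.005]), (0.44, [0.648, 0.116, 0.09])]
mallet_head [(0.68, [0.501, -0.268, 0.04])]
mallet_grip [(0.66, [0.435, -0.235, 0.046])]
stub_a [(0.74, [0.431, -0.07, 0.003]), (0.59, [0.439, 0.097, 0.001]), (0.23, [0.61, -0.117, 0.116])]
tub [(0.95, [0.49, 0.363, -0.001])]
stopper [(0.53, [0.379, 0.026, -0.002])]
matchbox [(0.34, [0.506, -0.271, 0.004])]
amber_bottle [(0.83, [0.503, -0.474, -0.001])]
wash_bottle [(0.84, [0.783, -0.084, 0.002]), (0.69, [0.433, -0.237, 0.048])]
beaker [(0.8, [0.774, 0.088, 0.001])]
flask [(0.73, [0.704, -0.336, 0.004]), (0.7, [0.487, 0.362, -0.0])]
jar [(0.75, [0.709, 0.288, 0.001])]
```

View pics/top0.png

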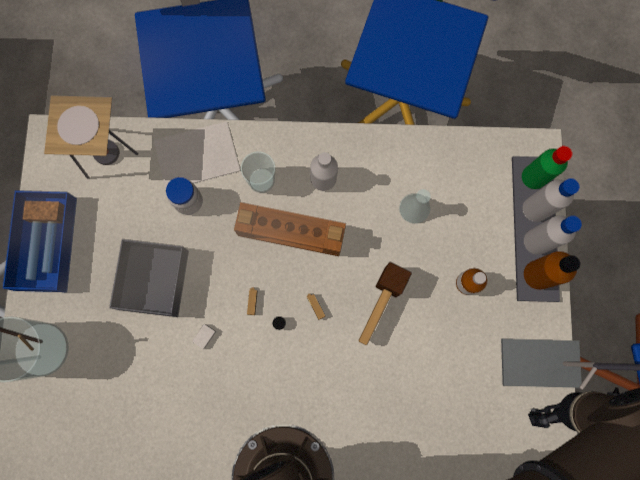

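View pics/side0.png

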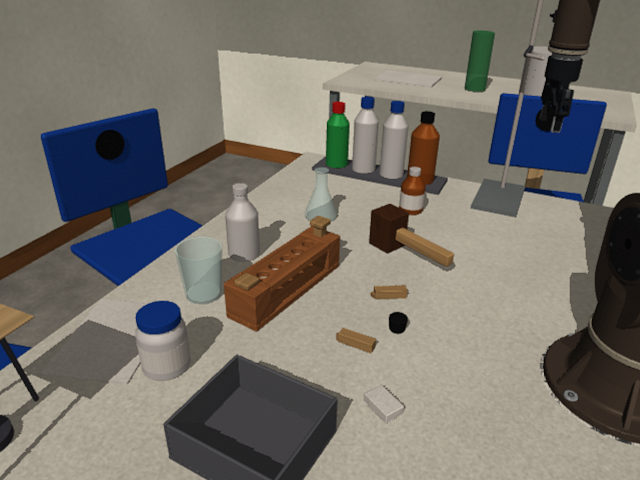

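```bash
python3 - <<'E'
from h import *
p=camera("top")
for t,z in [("stub_a",.02),("mallet",.06),("rack",.08),("peg",.12),("set_peg",.09)]:
    for d in nets.regions_of(p,t)[:3]:
        m=d["mask"].astype(np.uint8); c,_=cv2.findContours(m,0,2); c=max(c,key=cv2.contourArea)
        b=cv2.boxPoints(cv2.minAreaRect(c)); w=np.array([ray(p,u,v,z)[:2] for u,v in b])
        e=w[1]-w[0],w[2]-w[1]; 
        print(t,round(d["conf"],2),"c",w.mean(0).round(3),[(round(np.linalg.norm(x),3),round(np.degrees(np.arctan2(x[1],x[0])),1)) for x in e])
E
```

```text
stub_a 0.8 c [0.438 0.094] [(np.float64(0.074), np.float64(-3.0)), (np.float64(0.027), np.float64(-94.2))]
stub_a 0.59 c [ 0.431 -0.073] [(np.float64(0.022), np.float64(-61.9)), (np.float64(0.071), np.float64(-152.0))]
mallet 0.87 c [ 0.436 -0.239] [(np.float64(0.22), np.float64(-25.8)), (np.float64(0.067), np.float64(-115.6))]
rack 0.83 c [0.621 0.001] [(np.float64(0.094), np.float64(-8.6)), (np.float64(0.282), np.float64(-100.5))]
peg 0.61 c [ 0.606 -0.116] [(np.float64(0.035), np.float64(-9.8)), (np.float64(0.034), np.float64(-100.0))]
set_peg 0.59 c [0.649 0.114] [(np.float64(0.036), np.float64(-88.4)), (np.float64(0.037), np.float64(-177.4))]
```

The top view shows the mallet head at (393,279) and its handle end at (368,338). The raised peg is at the rack's right end (334,235), the stubs at (253,301) and (317,306), and the tub at (150,278). The side view agrees: the far peg is the proud one. I'll move above the mallet grip.

```bash
cat >> h.py <<'E'
def goto(x,y,z,yaw_deg):
    "shift + turn (tool axes) to a tool-down pose with tool x at yaw; turn mod half"
    s=state(); r=rot(s["ee_rot"]); t=R.from_euler('z',yaw_deg,degrees=True)*R.from_euler('x',np.pi)
    d=r.inv().apply(np.array([x,y,z])-s["tcp_pos"]); v=(r.inv()*t).as_rotvec()
    print("shift",d.round(4),"rows",round(np.linalg.norm(d)/.0417,1),"turn",v.round(3),round(np.linalg.norm(v)/.125,1),"yaw now",np.degrees(np.arctan2(*r.apply([1,0,0])[[1,0]])).round(1))
def brief():
    s=state(); print("t",round(s["time"],2),"tcp",np.round(s["tcp_pos"],4),"F",np.round(s["wrist_force"],1),"w",round(s["grip_width"],4),"g",round(s["grip_force"],1),"q",np.round(s["joint_pos"],2))
E
python3 -c "
from h import *
goto(.433,-.237,.15,-25.7)"
```

```text
shift [ 0.3274 -0.2556  0.1033] rows 10.3 turn [0.    0.    0.793] 6.3 yaw now 19.8
```

```bash
python3 -m pendant '[[0.328,-0.255,0.103,0,0,0.793,0.085],[0.328,-0.255,0.103,0,0,0.793,0.085],[0.328,-0.255,0.103,0,0,0.793,0.085],[0.328,-0.255,0.103,0,0,0.793,0.085],[0.328,-0.255,0.103,0,0,0.793,0.085],[0.328,-0.255,0.103,0,0,0.793,0.085],[0.328,-0.255,0.103,0,0,0.793,0.085],[0.328,-0.255,0.103,0,0,0.793,0.085],[0.328,-0.255,0.103,0,0,0.793,0.085],[0.328,-0.255,0.103,0,0,0.793,0.085],[0.328,-0.255,0.103,0,0,0.793,0.085],[0.328,-0.255,0.103,0,0,0.793,0.085]]'
python3 - <<'E'
from h import *
brief()
p=camera("wrist"); cv2.imwrite("pics/w1.png",p["color"])
for t in ["mallet_head","mallet_grip"]:
    print(t,[(round(d["conf"],2),W(p,d["position"]).round(3).tolist()) for d in nets.spot_point(p,t)[:2]])
for d in nets.regions_of(p,"mallet")[:2]:
    m=d["mask"].astype(np.uint8); c,_=cv2.findContours(m,0,2); c=max(c,key=cv2.contourArea)
    print(round(d["conf"],2),cv2.minAreaRect(c))
goto(.433,-.237,.048,-25.7)
E
```

```text
time: 2.9
tcp_pos: [0.4362, -0.2323, 0.1494]
ee_rot: [-0.001, 0.976, -0.218, -0.0]
wrist_force: [0.1, -0.8, -0.3]
grip_width: 0.0851
grip_force: 0.0
t 2.9 tcp [ 0.4362 -0.2323  0.1494] F [ 0.1 -0.8 -0.3] w 0.0851 g 0.0 q [ 0.35  0.35  0.04  2.01 -0.02  0.78 -1.61]
mallet_head []
mallet_grip [(0.61, [0.432, -0.239, 0.043])]
0.71 ((325.9208068847656, 225.09347534179688), (131.06674194335938, 320.280029296875), 0.9877604246139526)
shift [-0.001  -0.0014  0.1026] rows 2.5 turn [ 0.001 -0.    -0.001] 0.0 yaw now -25.8
```

View pics/w1.png

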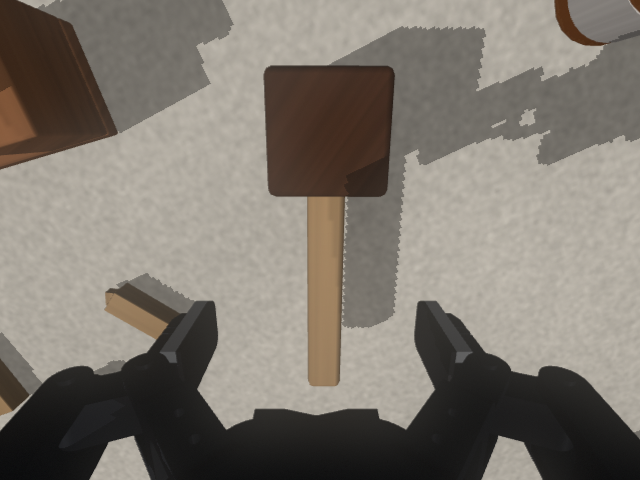

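The wrist view shows the mallet head at (329,130) and the handle from (325,200) to (324,385), centred between the jaws and aligned. I'll go down and grip.

```bash
python3 -m pendant '[[-0.001,-0.001,0.035,0,0,0,0.085],[-0.001,-0.001,0.07,0,0,0,0.085],[-0.001,-0.001,0.1,0,0,0,0.085],[-0.001,-0.001,0.102,0,0,0,0.085],[-0.001,-0.001,0.102,0,0,0,0.015],[-0.001,-0.001,0.102,0,0,0,0.015],[-0.001,-0.001,0.102,0,0,0,0.015],[-0.001,-0.001,0.102,0,0,0,0.015],[-0.001,-0.001,0.102,0,0,0,0.015],[-0.001,-0.001,0.102,0,0,0,0.015]]' 120; python3 -m pendant '[[0,0,0,0,0,0,0.015],[0,0,0,0,0,0,0.015],[0,0,0,0,0,0,0.015],[0,0,0,0,0,0,0.015],[0,0,-0.04,0,0,0,0.015],[0,0,-0.08,0,0,0,0.015],[0,0,-0.12,0,0,0,0.015],[0,0,-0.16,0,0,0,0.015],[0,0,-0.2,0,0,0,0.015],[0,0,-0.2,0,0,0,0.015],[0,0,-0.2,0,0,0,0.015]]' 120
python3 - <<'E'
from h import *
brief()
p=camera("wrist"); cv2.imwrite("pics/w2.png",p["color"])
for t in ["mallet_head","mallet_grip","mallet"]:
    print(t,[(round(d["conf"],2),W(p,d["position"]).round(3).tolist()) for d in nets.spot_point(p,t)[:2]])
goto(.541,-.082,.26,-25.7)
E
```

```text
time: 3.93
tcp_pos: [0.434, -0.2366, 0.0498]
ee_rot: [0.0, 0.975, -0.222, 0.001]
wrist_force: [-3.2, 0.7, 11.8]
grip_width: 0.0225
grip_force: 116.8
time: 4.85
tcp_pos: [0.434, -0.2363, 0.2504]
ee_rot: [0.0, 0.975, -0.222, 0.002]
wrist_force: [0.8, 1.0, -6.1]
grip_width: 0.0221
grip_force: 119.9
t 4.85 tcp [ 0.434  -0.2363  0.2504] F [ 0.8  1.  -6.1] w 0.0221 g 119.9 q [ 0.35  0.22  0.05  1.89 -0.01  1.02 -1.61]
mallet_head []
mallet_grip [(0.85, [0.435, -0.236, 0.244])]
mallet [(0.69, [0.499, -0.275, 0.198])]
shift [ 0.0317 -0.1855 -0.0138] rows 4.5 turn [0.    0.004 0.   ] 0.0 yaw now -25.7
```

View pics/w2.png

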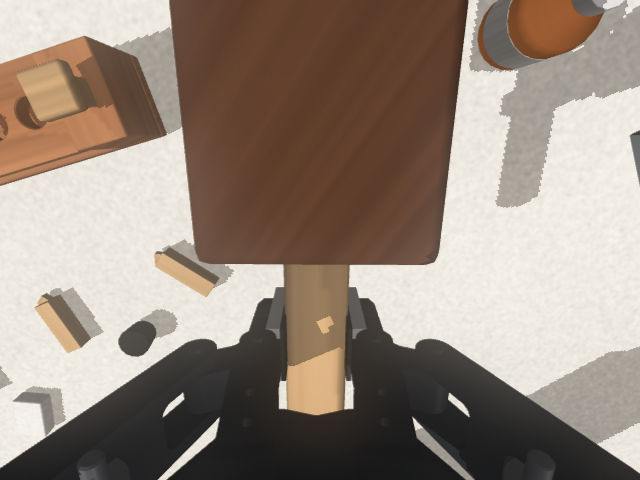

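Mallet held firmly and level; the head is clear ahead of the jaws and the raised peg shows at (55,90). I'll move over the peg.

```bash
python3 -m pendant '[[0.032,-0.185,-0.014,0,0.004,0,0.015],[0.032,-0.185,-0.014,0,0.004,0,0.015],[0.032,-0.185,-0.014,0,0.004,0,0.015],[0.032,-0.185,-0.014,0,0.004,0,0.015],[0.032,-0.185,-0.014,0,0.004,0,0.015],[0.032,-0.185,-0.014,0,0.004,0,0.015],[0.032,-0.185,-0.014,0,0.004,0,0.015],[0.032,-0.185,-0.014,0,0.004,0,0.015]]' 120
python3 - <<'E'
from h import *
brief()
for n in ["top","side"]:
    p=camera(n); 
    if n=="side": cv2.imwrite("pics/s3.png",cv2.resize(p["color"][100:400,150:550],None,fx=2,fy=2))
    for t in ["mallet_head","mallet_grip","peg"]:
        print(n,t,[(round(d["conf"],2),W(p,d["position"]).round(3).tolist()) for d in nets.spot_point(p,t)[:2]])
E
```

```text
time: 5.72
tcp_pos: [0.5413, -0.0838, 0.2606]
ee_rot: [0.001, 0.975, -0.222, 0.0]
wrist_force: [-0.2, -0.3, -5.3]
grip_width: 0.022
grip_force: 119.9
t 5.72 tcp [ 0.5413 -0.0838  0.2606] F [-0.2 -0.3 -5.3] w 0.022 g 119.9 q [ 0.08  0.31 -0.03  1.75  0.01  1.09 -1.98]
top mallet_head []
top mallet_grip []
top peg [(0.65, [0.342, 0.216, -0.003])]
side mallet_head [(0.95, [0.609, -0.116, 0.252])]
side mallet_grip [(0.86, [0.542, -0.083, 0.259])]
side peg [(0.5, [0.609, -0.114, 0.116])]
```

View pics/s3.png

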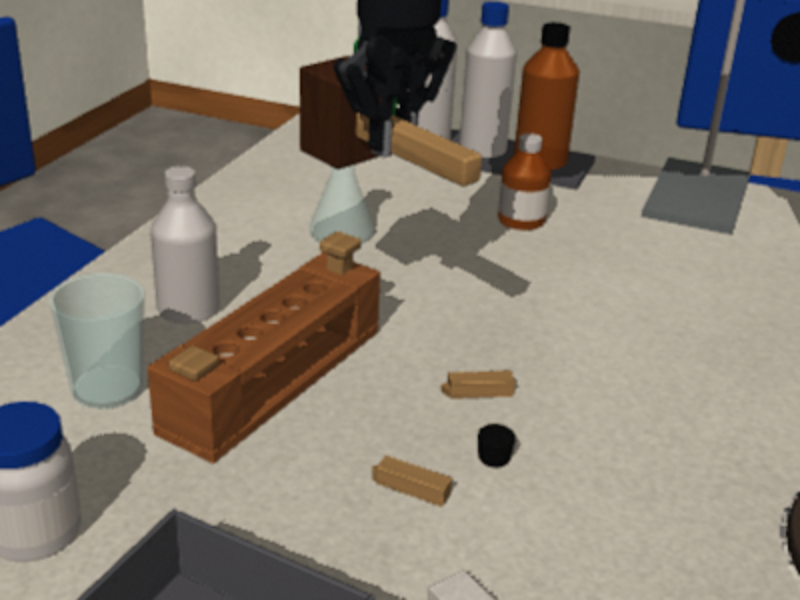

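The mallet head (hidden top left, near 340,110) is directly above the raised peg at (340,245). Strike.

```bash
python3 -m pendant '[[0,0,-0.04,0,0,0,0.015],[0,0,-0.04,0,0,0,0.015],[0,0,0.0,0,0,0,0.015],[0,0,0.0417,0,0,0,0.015],[0,0,0.0834,0,0,0,0.015],[0,0,0.12,0,0,0,0.015],[0,0,0.12,0,0,0,0.015],[0,0,0.08,0,0,0,0.015],[0,0,0.04,0,0,0,0.015],[0,0,0.0,0,0,0,0.015],[0,0,0.0,0,0,0,0.015]]' 120
python3 - <<'E'
from h import *
brief()
p=camera("side"); cv2.imwrite("pics/s4.png",cv2.resize(p["color"][100:400,150:550],None,fx=2,fy=2))
for t in ["mallet_head","mallet_grip","peg","set_peg"]:
        print(t,[(round(d["conf"],2),W(p,d["position"]).round(3).tolist()) for d in nets.spot_point(p,t)[:2]])
E
```

```text
time: 7.03
tcp_pos: [0.5466, -0.0837, 0.2708]
ee_rot: [-0.001, 0.975, -0.222, 0.009]
wrist_force: [2.1, 0.5, -4.6]
grip_width: 0.0222
grip_force: 125.8
t 7.03 tcp [ 0.5466 -0.0837  0.2708] F [ 2.1  0.5 -4.6] w 0.0222 g 125.8 q [ 0.08  0.3  -0.03  1.74  0.01  1.09 -1.98]
mallet_head [(0.69, [0.609, -0.115, 0.273])]
mallet_grip [(0.75, [0.544, -0.082, 0.268])]
peg [(0.51, [0.609, -0.111, 0.091])]
set_peg [(0.55, [0.652, 0.115, 0.088]), (0.53, [0.773, 0.091, -0.0])]
```

View pics/s4.png

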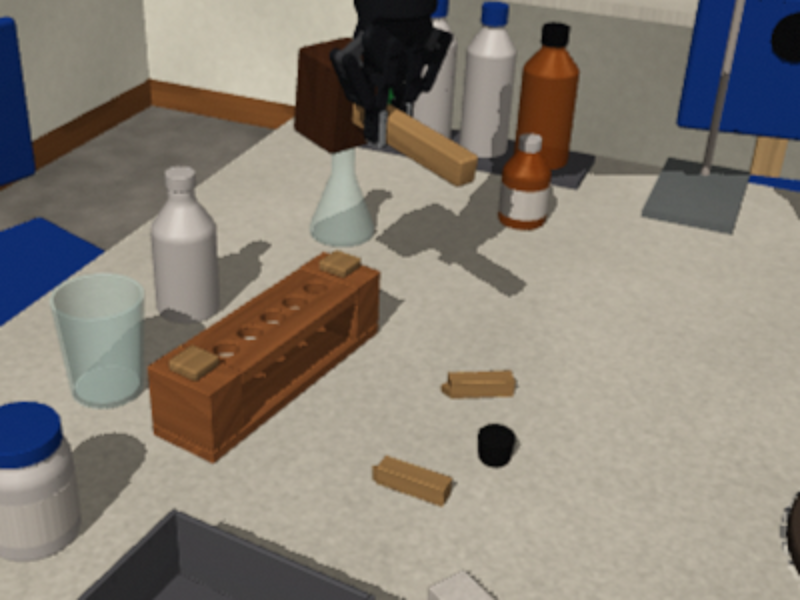

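The side view shows the struck peg at (340,262), now flat on the rack like its partner at (195,362). The mallet has pitched slightly in the grip, so I'll level it and give one more brisk blow at the same depth to make sure the peg is fully seated.

```bash
python3 -m pendant '[[0,0,-0.03,0,-0.05,0,0.015],[0,0,-0.03,0,-0.05,0,0.015],[0,0,0.0,0,-0.05,0,0.015],[0,0,0.0417,0,-0.05,0,0.015],[0,0,0.0834,0,-0.05,0,0.015],[0,0,0.12,0,-0.05,0,0.015],[0,0,0.12,0,-0.05,0,0.015],[0,0,0.08,0,-0.05,0,0.015],[0,0,0.04,0,-0.05,0,0.015],[0,0,0.0,0,-0.05,0,0.015],[0,0,0.0,0,-0.05,0,0.015],[0,0,0.0,0,-0.05,0,0.015]]' 120
python3 - <<'E'
from h import *
brief()
p=camera("side"); c=p["color"]
cv2.imwrite("pics/s5.png",cv2.resize(c[205:325,215:355],None,fx=5,fy=5,interpolation=cv2.INTER_CUBIC))
for t in ["mallet_head","mallet_grip","peg","set_peg"]:
        print(t,[(round(d["conf"],2),W(p,d["position"]).round(3).tolist()) for d in nets.spot_point(p,t)[:2]])
goto(.434,-.236,.26,-25.7)
E
```

```text
time: 8.28
tcp_pos: [0.5442, -0.0834, 0.2659]
ee_rot: [-0.006, 0.975, -0.222, -0.019]
wrist_force: [-0.3, -0.6, -6.1]
grip_width: 0.0227
grip_force: 133.8
t 8.28 tcp [ 0.5442 -0.0834  0.2659] F [-0.3 -0.6 -6.1] w 0.0227 g 133.8 q [ 0.09  0.33 -0.03  1.71 -0.01  1.14 -1.96]
mallet_head [(0.79, [0.606, -0.107, 0.277])]
mallet_grip [(0.86, [0.541, -0.081, 0.263]), (0.75, [0.344, 0.217, 0.002])]
peg [(0.65, [0.609, -0.116, 0.09]), (0.61, [0.43, -0.067, 0.005])]
set_peg [(0.87, [0.65, 0.116, 0.094])]
shift [-0.0305  0.1843  0.0026] rows 4.5 turn [0.001 0.049 0.   ] 0.4 yaw now -25.7
```

View pics/s5.png

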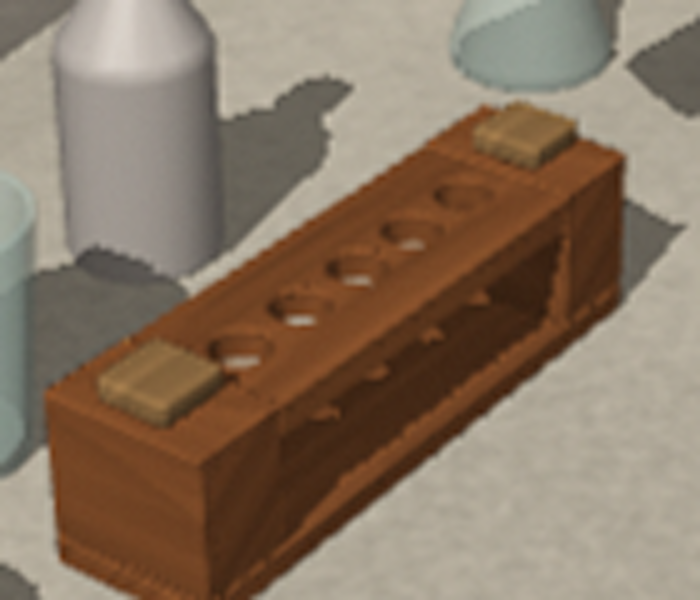

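The zoom shows the struck peg (525,130) seated as flat as the set peg (160,380). I'll take the mallet back to its place, levelling it on the way.

```bash
python3 -m pendant '[[-0.031,0.184,0,0,-0.15,0,0.015],[-0.031,0.184,0,0,-0.15,0,0.015],[-0.031,0.184,0,0,-0.15,0,0.015],[-0.031,0.184,0,0,-0.15,0,0.015],[-0.031,0.184,0,0,-0.15,0,0.015],[-0.031,0.184,0,0,-0.15,0,0.015],[-0.031,0.184,0,0,-0.15,0,0.015],[-0.031,0.184,0,0,-0.15,0,0.015]]' 120
python3 - <<'E'
from h import *
brief()
for n in ["side","top","side"]:
    p=camera(n)
    for t in ["mallet_head","mallet_grip","mallet"]:
        print(n,t,[(round(d["conf"],2),W(p,d["position"]).round(3).tolist()) for d in nets.spot_point(p,t)[:1]])
cv2.imwrite("pics/s6.png",cv2.resize(p["color"][80:320,300:620],None,fx=2.5,fy=2.5))
goto(.434,-.236,.10,-25.7)
E
```

```text
time: 9.2
tcp_pos: [0.4348, -0.235, 0.2631]
ee_rot: [-0.022, 0.97, -0.221, -0.096]
wrist_force: [-0.2, 0.5, -4.3]
grip_width: 0.0223
grip_force: 133.5
t 9.2 tcp [ 0.4348 -0.235   0.2631] F [-0.2  0.5 -4.3] w 0.0223 g 133.5 q [ 0.36  0.33  0.04  1.73 -0.02  1.28 -1.61]
side mallet_head [(0.94, [0.497, -0.263, 0.264])]
side mallet_grip [(0.91, [0.433, -0.232, 0.259])]
side mallet [(0.73, [0.439, 0.098, 0.0])]
top mallet_head [(0.68, [0.63, -0.0, -0.003])]
top mallet_grip []
top mallet []
side mallet_head []
side mallet_grip [(0.71, [0.431, -0.233, 0.262])]
side mallet [(0.74, [0.505, -0.269, 0.225])]
shift [0.0314 0.0007 0.1607] rows 3.9 turn [0.    0.196 0.   ] 1.6 yaw now -25.7
```

View pics/s6.png

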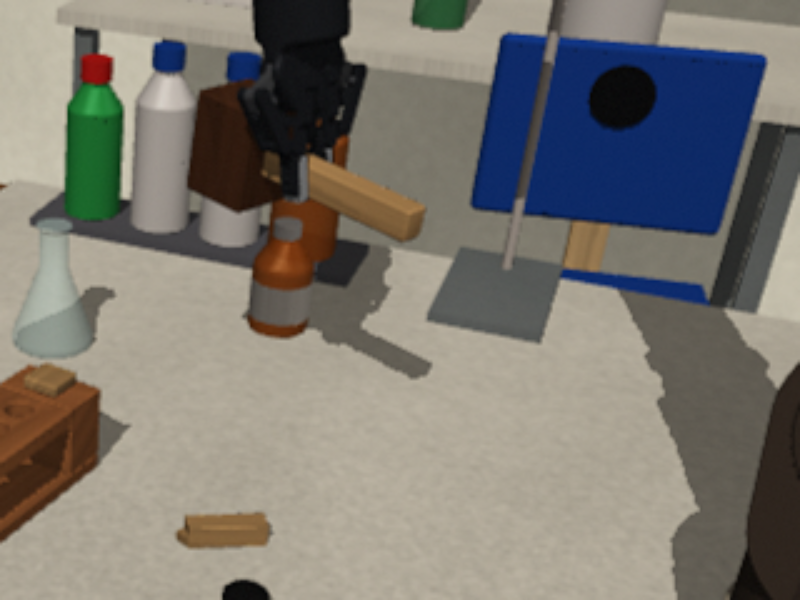

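```bash
python3 - <<'E'
from h import *
from scipy.optimize import least_squares
p=camera("side");K=np.array(p["intrinsics"]);E=np.array(p["extrinsics"])
obj=np.array([[32,32,45],[32,32,-45],[-32,32,-45],[-182,0,0]])/1e3
px=np.array([[200,92],[190,195],[240,210],[412,222]])/2.5+[300,80]
def f(v,full=False):
    r=R.from_euler('z',v[4],degrees=True)*R.from_euler('y',-v[3],degrees=True)
    c=(E[:3,:3]@(r.apply(obj)+v[:3]).T).T+E[:3,3]; q=(K@c.T).T; return (q[:,:2]/q[:,2:]-px).ravel()
def g(v): return np.r_[f(v),(v[:3]-[.50,-.268,.264])*100,(v[4]+25.7)*.5]
s=least_squares(g,[.50,-.268,.264,0,-25.7]); print(s.x.round(3),f(s.x).round(1))
E
```

```text
[  0.497  -0.275   0.262   2.279 -27.716] [-0.3 -0.3 -0.4 -1.7  0.   2.5  0.4 -0.5]
```

```bash
python3 -m pendant '[[0.008,0,0.04,0,-0.03,0,0.015],[0.016,0,0.08,0,-0.03,0,0.015],[0.024,0,0.12,0,-0.03,0,0.015],[0.032,0,0.16,0,-0.03,0,0.015],[0.036,0,0.182,0,-0.03,0,0.015],[0.039,0,0.198,0,-0.03,0,0.015],[0.040,0,0.204,0,-0.03,0,0.015],[0.040,0,0.204,0,-0.03,0,0.015],[0.040,0,0.204,0,-0.03,0,0.015]]' 120
python3 -c "
from h import *
brief(); goto(.434,-.236,.049,-25.7)"
```

```text
time: 10.6
tcp_pos: [0.4348, -0.2357, 0.0565]
ee_rot: [-0.025, 0.969, -0.221, -0.11]
wrist_force: [0.8, -0.0, -4.3]
grip_width: 0.0224
grip_force: 133.4
t 10.6 tcp [ 0.4348 -0.2357  0.0565] F [ 0.8 -0.  -4.3] w 0.0224 g 133.4 q [ 0.38  0.59  0.02  1.91 -0.03  0.87 -1.59]
shift [0.0011 0.0006 0.0074] rows 0.2 turn [-0.     0.225  0.   ] 1.8 yaw now -25.7
```

Not touching yet, so I'll creep down.

```bash
python3 -m pendant '[[0.001,0,0.004,0,0,0,0.015],[0.001,0,0.004,0,0,0,0.015]]' 120; python3 -m pendant '[[0.0005,0,0.002,0,0,0,0.015],[0.0005,0,0.002,0,0,0,0.015]]' 60;  python3 -m pendant '[[0.0005,0,0.002,0,0,0,0.015],[0.0005,0,0.002,0,0,0,0.015]]' 40
```

```text
time: 10.77
tcp_pos: [0.435, -0.2357, 0.0524]
ee_rot: [-0.025, 0.969, -0.221, -0.109]
wrist_force: [-0.3, 0.7, -4.7]
grip_width: 0.0225
grip_force: 133.4
time: 10.93
tcp_pos: [0.4346, -0.2355, 0.05]
ee_rot: [-0.025, 0.969, -0.221, -0.11]
wrist_force: [0.1, 0.4, -4.3]
grip_width: 0.0224
grip_force: 133.4
time: 11.1
tcp_pos: [0.4344, -0.2355, 0.0475]
ee_rot: [-0.025, 0.969, -0.221, -0.11]
wrist_force: [-0.6, -0.1, -5.2]
grip_width: 0.0221
grip_force: 133.4
```

```bash
python3 -m pendant '[[0.0005,0,0.002,0,0,0,0.015],[0.0005,0,0.002,0,0,0,0.015]]' 40; python3 -m pendant '[[0.0005,0,0.002,0,0,0,0.015],[0.0005,0,0.002,0,0,0,0.015]]' 40;  python3 - <<'E'
from h import *
p=camera("side"); 
for t in ["mallet_head","mallet_grip","mallet"]:
        print(t,[(round(d["conf"],2),W(p,d["position"]).round(3).tolist()) for d in nets.spot_point(p,t)[:1]])
cv2.imwrite("pics/s7.png",cv2.resize(p["color"][150:350,320:520],None,fx=3,fy=3))
E
```

```text
time: 11.27
tcp_pos: [0.4345, -0.2355, 0.0459]
ee_rot: [-0.025, 0.969, -0.221, -0.11]
wrist_force: [-0.7, 1.0, 2.0]
grip_width: 0.0223
grip_force: 134.8
time: 11.43
tcp_pos: [0.4342, -0.2353, 0.0454]
ee_rot: [-0.025, 0.969, -0.221, -0.11]
wrist_force: [-6.2, 3.1, 24.0]
grip_width: 0.0222
grip_force: 137.9
mallet_head [(0.92, [0.495, -0.262, 0.045])]
mallet_grip [(0.6, [0.433, -0.233, 0.042])]
mallet [(0.84, [0.504, -0.272, 0.005])]
```

View pics/s7.png

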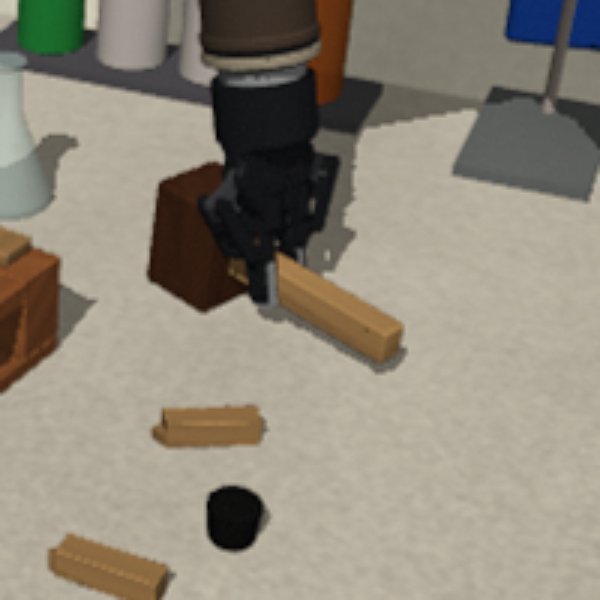

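The side view shows the head standing on the table at (200,240) with the handle out to (400,340), and the wrist force confirms contact. I'll ease up 1 mm, release, level the tool and lift.

```bash
python3 -m pendant '[[0,0,-0.001,0,0,0,0.015],[0,0,-0.001,0,0,0,0.06],[0,0,-0.001,0,0,0,0.085],[0,0,-0.001,0,0,0,0.085],[0,0,-0.001,0,0,0,0.085],[0,0,-0.001,0,0,0,0.085],[0,0,-0.001,0,0,0,0.085],[0,0,-0.001,0,0,0,0.085]]' 40; python3 -m pendant '[[-0.003,0,-0.001,0,0.1,0,0.085],[-0.006,0,-0.003,0,0.22,0,0.085],[-0.012,0,-0.035,0,0.225,0,0.085],[-0.02,0,-0.075,0,0.225,0,0.085],[-0.028,0,-0.115,0,0.225,0,0.085],[-0.036,0,-0.155,0,0.225,0,0.085],[-0.036,0,-0.155,0,0.225,0,0.085]]' 40
python3 - <<'E'
from h import *
brief()
p=camera("side")
for t in ["mallet_head","mallet_grip","mallet"]:
        print(t,[(round(d["conf"],2),W(p,d["position"]).round(3).tolist()) for d in nets.spot_point(p,t)[:1]])
goto(.433,-.0715,.10,-62)
goto(.433,-.0715,.10,118)
E
```

```text
time: 12.3
tcp_pos: [0.4346, -0.2356, 0.0443]
ee_rot: [-0.025, 0.969, -0.221, -0.11]
wrist_force: [1.0, 1.1, 0.4]
grip_width: 0.085
grip_force: 0.0
time: 12.88
tcp_pos: [0.4378, -0.2371, 0.211]
ee_rot: [0.001, 0.975, -0.222, 0.005]
wrist_force: [1.9, 0.6, 0.6]
grip_width: 0.0853
grip_force: 0.0
t 12.88 tcp [ 0.4378 -0.2371  0.211 ] F [1.9 0.6 0.6] w 0.0853 g 0.0 q [ 0.36  0.27  0.04  1.94 -0.01  0.92 -1.62]
mallet_head [(0.93, [0.497, -0.26, 0.043])]
mallet_grip [(0.96, [0.432, -0.235, 0.045])]
mallet [(0.83, [0.504, -0.269, 0.002])]
shift [-0.0714 -0.1472  0.1031] rows 4.6 turn [0.001 0.002 0.634] 5.1 yaw now -25.7
shift [-0.0714 -0.1472  0.1031] rows 4.6 turn [-3.000e-03  1.000e-03 -2.508e+00] 20.1 yaw now -25.7
```

The mallet is back at its original spot, standing. Now stub 1, whose long axis is at about 28°.

```bash
python3 -c "
from h import *
goto(.433,-.0715,.12,28)"; python3 -m pendant '[[-0.071,-0.147,0.02,0,0,-0.94,0.06],[-0.071,-0.147,0.04,0,0,-0.94,0.06],[-0.071,-0.147,0.09,0,0,-0.94,0.06],[-0.071,-0.147,0.09,0,0,-0.94,0.06],[-0.071,-0.147,0.09,0,0,-0.94,0.06],[-0.071,-0.147,0.09,0,0,-0.94,0.06],[-0.071,-0.147,0.09,0,0,-0.94,0.06],[-0.071,-0.147,0.09,0,0,-0.94,0.06],[-0.071,-0.147,0.09,0,0,-0.94,0.06],[-0.071,-0.147,0.09,0,0,-0.94,0.06]]'
cat > look.py <<'E'
from h import *
brief()
p=camera("wrist"); cv2.imwrite("pics/wl.png",p["color"])
print([(round(d["conf"],2),W(p,d["position"]).round(3).tolist()) for d in nets.spot_point(p,"stub_a")[:2]])
for d in nets.regions_of(p,"stub_a")[:2]:
    m=d["mask"].astype(np.uint8); c,_=cv2.findContours(m,0,2); c=max(c,key=cv2.contourArea)
    b=cv2.boxPoints(cv2.minAreaRect(c)); w=np.array([ray(p,u,v,.015)[:2] for u,v in b])
    print(round(d["conf"],2),"c",w.mean(0).round(3),[(round(float(np.linalg.norm(x)),3),round(float(np.degrees(np.arctan2(x[1],x[0]))),1)) for x in (w[1]-w[0],w[2]-w[1])])
E
python3 look.py
```

```text
shift [-0.0714 -0.1472  0.0831] rows 4.4 turn [-0.001  0.002 -0.937] 7.5 yaw now -25.7
time: 13.92
tcp_pos: [0.433, -0.0721, 0.1125]
ee_rot: [-0.001, 0.97, 0.242, -0.002]
wrist_force: [0.0, -0.1, 0.3]
grip_width: 0.06
grip_force: 0.0
t 13.92 tcp [ 0.433  -0.0721  0.1125] F [ 0.  -0.1  0.3] w 0.06 g 0.0 q [ 0.24  0.35 -0.24  2.15  0.13  0.66 -1.17]
[(0.72, [0.433, 0.095, 0.0]), (0.57, [0.431, -0.068, 0.003])]
0.89 c [0.439 0.094] [(0.076, -4.4), (0.03, -81.6)]
0.85 c [ 0.432 -0.071] [(0.021, -60.2), (0.078, -149.6)]
```

Confirmed. Down, grip, lift.

```bash
python3 -m pendant '[[0,-0.001,0.04,0,0,-0.03,0.06],[0,-0.001,0.075,0,0,-0.03,0.06],[0,-0.001,0.0865,0,0,-0.03,0.06],[0,-0.001,0.0865,0,0,-0.03,0.06],[0,-0.001,0.0865,0,0,-0.03,0.01],[0,-0.001,0.0865,0,0,-0.03,0.01],[0,-0.001,0.0865,0,0,-0.03,0.01],[0,-0.001,0.0865,0,0,-0.03,0.01],[0,-0.001,0.0865,0,0,-0.03,0.01],[0,-0.001,0.0865,0,0,-0.03,0.01]]' 50;  python3 -m pendant '[[0,0,0,0,0,0,0.01],[0,0,-0.04,0,0,0,0.01],[0,0,-0.08,0,0,0,0.01],[0,0,-0.12,0,0,0,0.01],[0,0,-0.16,0,0,0,0.01],[0,0,-0.2,0,0,0,0.01],[0,0,-0.2,0,0,0,0.01]]' 50; python3 -c "
from h import *
goto(.475,.37,.20,28);goto(.475,.37,.10,28)"
```

```text
time: 14.9
tcp_pos: [0.4344, -0.0714, 0.0285]
ee_rot: [0.0, 0.966, 0.258, 0.001]
wrist_force: [-1.3, 0.2, 6.8]
grip_width: 0.0183
grip_force: 49.0
time: 15.48
tcp_pos: [0.4372, -0.0714, 0.2353]
ee_rot: [0.002, 0.966, 0.258, 0.006]
wrist_force: [1.6, -0.5, -0.1]
grip_width: 0.0185
grip_force: 49.3
shift [ 0.2523 -0.3641  0.0351] rows 10.7 turn [ 0.007 -0.01   0.033] 0.3 yaw now 29.9
shift [ 0.2513 -0.3649  0.1351] rows 11.1 turn [ 0.007 -0.01   0.033] 0.3 yaw now 29.9
```

```bash
python3 -m pendant '[[0.255,-0.342,0.02,0,0,0,0.01],[0.255,-0.342,0.02,0,0,0,0.01],[0.255,-0.342,0.02,0,0,0,0.01],[0.255,-0.342,0.02,0,0,0,0.01],[0.255,-0.342,0.02,0,0,0,0.01],[0.255,-0.342,0.02,0,0,0,0.01],[0.255,-0.342,0.02,0,0,0,0.01],[0.255,-0.342,0.02,0,0,0,0.01],[0.255,-0.342,0.02,0,0,0,0.01],[0.255,-0.342,0.02,0,0,0,0.01],[0.255,-0.342,0.02,0,0,0,0.01],[0.255,-0.342,0.02,0,0,0,0.01]]' 50; python3 - <<'E'
from h import *
goto(.488,.352,.055,28)
p=camera("wrist")
print([(round(d["conf"],2),W(p,d["position"]).round(3).tolist()) for d in nets.spot_point(p,"tub")[:2]])
E
```

```text
time: 16.48
tcp_pos: [0.4829, 0.3567, 0.2078]
ee_rot: [-0.002, 0.966, 0.26, -0.0]
wrist_force: [-0.1, 0.0, 0.5]
grip_width: 0.0186
grip_force: 49.3
shift [0.0019 0.0071 0.1527] rows 3.7 turn [-0.003 -0.001  0.038] 0.3 yaw now 30.2
[(0.8, [0.49, 0.362, 0.001])]
```

```bash
python3 -m pendant '[[0.002,0.004,0.04,0,0,0,0.01],[0.002,0.004,0.08,0,0,0,0.01],[0.002,0.004,0.12,0,0,0,0.01],[0.002,0.004,0.152,0,0,0,0.01],[0.002,0.004,0.152,0,0,0,0.01],[0.002,0.004,0.152,0,0,0,0.05],[0.002,0.004,0.152,0,0,0,0.05],[0.002,0.004,0.152,0,0,0,0.05],[0.002,0.004,0.12,0,0,0,0.05],[0.002,0.004,0.08,0,0,0,0.05],[0.002,0.004,0.04,0,0,0,0.05],[0.002,0.004,0,0,0,0,0.05]]' 50; python3 -c "
from h import *
brief();goto(.439,.0945,.2,-3.5)"
```

```text
time: 17.58
tcp_pos: [0.488, 0.35, 0.2116]
ee_rot: [-0.001, 0.966, 0.258, 0.001]
wrist_force: [2.0, 0.8, 0.6]
grip_width: 0.0502
grip_force: 0.0
t 17.58 tcp [0.488  0.35   0.2116] F [2.  0.8 0.6] w 0.0502 g 0.0 q [-0.41  0.47 -0.43  1.66  0.22  1.05 -1.96]
shift [-0.1699  0.1971  0.0109] rows 6.2 turn [-0.002 -0.002  0.583] 4.7 yaw now 29.9
```

```bash
python3 -m pendant '[[-0.17,0.197,0.01,0,0,0.58,0.06],[-0.17,0.197,0.01,0,0,0.58,0.06],[-0.17,0.197,0.01,0,0,0.58,0.06],[-0.17,0.197,0.01,0,0,0.58,0.06],[-0.17,0.197,0.01,0,0,0.58,0.06],[-0.17,0.197,0.04,0,0,0.58,0.06],[-0.17,0.197,0.09,0,0,0.58,0.06],[-0.17,0.197,0.09,0,0,0.58,0.06],[-0.17,0.197,0.09,0,0,0.58,0.06],[-0.17,0.197,0.09,0,0,0.58,0.06]]'; python3 look.py; python3 -c "
from h import *
goto(.439,.0945,.0265,-3.5)"
```

```text
time: 18.42
tcp_pos: [0.4391, 0.0946, 0.1185]
ee_rot: [-0.0, 1.0, -0.029, 0.0]
wrist_force: [0.1, 0.6, -0.3]
grip_width: 0.06
grip_force: 0.0
t 18.42 tcp [0.4391 0.0946 0.1185] F [ 0.1  0.6 -0.3] w 0.06 g 0.0 q [-0.12  0.35 -0.26  2.13  0.14  0.68 -2.11]
[(0.85, [0.435, 0.096, 0.004])]
0.66 c [0.44  0.096] [(0.02, -92.8), (0.077, 177.8)]
shift [-0.0014  0.0016  0.0928] rows 2.2 turn [-0.002 -0.003  0.004] 0.0 yaw now -3.3
```

```bash
python3 -m pendant '[[-0.002,-0.001,0.04,0,0,0,0.06],[-0.002,-0.001,0.08,0,0,0,0.06],[-0.002,-0.001,0.092,0,0,0,0.06],[-0.002,-0.001,0.092,0,0,0,0.06],[-0.002,-0.001,0.092,0,0,0,0.01],[-0.002,-0.001,0.092,0,0,0,0.01],[-0.002,-0.001,0.092,0,0,0,0.01],[-0.002,-0.001,0.092,0,0,0,0.01],[-0.002,-0.001,0.092,0,0,0,0.01],[-0.002,-0.001,0.092,0,0,0,0.01]]' 50;  python3 -m pendant '[[0,0,0,0,0,0,0.01],[0,0,-0.04,0,0,0,0.01],[0,0,-0.08,0,0,0,0.01],[0,0,-0.12,0,0,0,0.01],[0,0,-0.16,0,0,0,0.01],[0,0,-0.19,0,0,0,0.01],[0,0,-0.19,0,0,0,0.01]]' 50; python3 -c "
from h import *
goto(.488,.365,.21,-3.5)"
```

```text
time: 19.4
tcp_pos: [0.438, 0.096, 0.027]
ee_rot: [-0.001, 1.0, -0.029, 0.001]
wrist_force: [-1.3, 0.5, 9.5]
grip_width: 0.0189
grip_force: 48.9
time: 19.98
tcp_pos: [0.4398, 0.0966, 0.2224]
ee_rot: [-0.002, 1.0, -0.029, 0.005]
wrist_force: [0.9, -0.7, -0.6]
grip_width: 0.0188
grip_force: 49.5
shift [ 0.0322 -0.2708  0.0138] rows 6.5 turn [-0.004 -0.01   0.003] 0.1 yaw now -3.4
```

```bash
python3 -m pendant '[[0.033,-0.271,0.01,0,0,-0.4,0.01],[0.033,-0.271,0.01,0,0,-0.4,0.01],[0.033,-0.271,0.01,0,0,-0.4,0.01],[0.033,-0.271,0.01,0,0,-0.4,0.01],[0.033,-0.271,0.01,0,0,-0.4,0.01],[0.033,-0.271,0.01,0,0,-0.4,0.01],[0.033,-0.271,0.01,0,0,-0.4,0.01],[0.033,-0.271,0.01,0,0,-0.4,0.01],[0.033,-0.271,0.01,0,0,-0.4,0.01]]' 50; python3 -m pendant '[[0,0,0.04,0,0,0,0.01],[0,0,0.08,0,0,0,0.01],[0,0,0.12,0,0,0,0.01],[0,0,0.135,0,0,0,0.01],[0,0,0.135,0,0,0,0.01],[0,0,0.135,0,0,0,0.05],[0,0,0.135,0,0,0,0.05],[0,0,0.135,0,0,0,0.05],[0,0,0.1,0,0,0,0.05],[0,0,0.06,0,0,0,0.05],[0,0,0.02,0,0,0,0.05],[0,0,-0.02,0,0,0,0.05]]' 50; python3 - <<'E'
from h import *
brief()
for n in ["side","wrist"]:
  p=camera(n)
  for t in ["stub_a","peg","set_peg","mallet","mallet_head","stopper","matchbox","jar"]:
    print(n,t,[(round(d["conf"],2),W(p,d["position"]).round(3).tolist()) for d in nets.spot_point(p,t)[:2]])
  if n=="side": a=p["color"]
cv2.imwrite("pics/end.png",np.hstack([cv2.resize(x,(400,300)) for x in (a,p["color"])]))
E
```

```text
time: 20.73
tcp_pos: [0.4849, 0.3655, 0.2056]
ee_rot: [-0.001, 0.985, 0.171, -0.0]
wrist_force: [-0.1, -0.3, -0.8]
grip_width: 0.0186
grip_force: 49.5
time: 21.73
tcp_pos: [0.4855, 0.3641, 0.229]
ee_rot: [-0.001, 0.985, 0.17, 0.001]
wrist_force: [1.4, 1.6, 0.3]
grip_width: 0.0504
grip_force: 0.0
t 21.73 tcp [0.4855 0.3641 0.229 ] F [1.4 1.6 0.3] w 0.0504 g 0.0 q [-0.44  0.46 -0.42  1.63  0.2   1.09 -2.14]
side stub_a [(0.95, [0.483, 0.37, 0.015]), (0.89, [0.485, 0.348, 0.006])]
side peg [(0.58, [0.607, -0.116, 0.092])]
side set_peg []
side mallet [(0.67, [0.502, -0.272, 0.002])]
side mallet_head [(0.68, [0.708, 0.285, -0.002]), (0.66, [0.497, -0.263, 0.041])]
side stopper [(0.54, [0.382, 0.025, -0.0])]
side matchbox [(0.87, [0.342, 0.215, 0.0])]
side jar [(0.86, [0.709, 0.284, -0.004]), (0.69, [0.384, 0.025, -0.0])]
wrist stub_a [(0.89, [0.48, 0.347, 0.007]), (0.89, [0.477, 0.366, 0.02])]
wrist peg []
wrist set_peg []
wrist mallet []
wrist mallet_head []
wrist stopper [(0.65, [0.379, 0.023, -0.002])]
wrist matchbox [(0.56, [0.343, 0.217, 0.004])]
wrist jar [(0.51, [0.479, 0.363, 0.015])]
```

View pics/end.png

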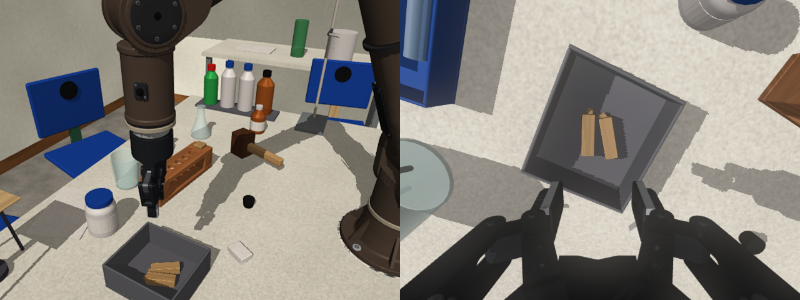

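Both halves lie in the tub (wrist view 588,135 and 607,135). The mallet stands at (242,143), the peg is home at 92 mm, the bystanders I re-measured haven't moved, and the gripper is clear. I'll hand in.

```bash
python3 -c "
from h import *
print(bot.job_done())"
```

```text
the job is handed in; nothing more can be done
None
```

I handed the job in at about 22 s: the raised peg measures fully home after two brisk mallet blows, the mallet is standing back on the table where it was, both broken halves are in the grey tub, and the other things look undisturbed.

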